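Check both corner springs of the engraver's tilt bed

ROBOT

A 7-joint arm with a two-finger parallel gripper is mounted at the origin on the work surface. World frame = base frame: x ahead of the robot, y to its left, z up, the work surface at z = 0. Lengths are in mm, angles in rad, forces in N, time in s.
With the tool pointing down it reaches from about 425 to 875 mm from the base axis. Payload 8.4 kg.
Tool frame: the origin (TCP) lies on the centre line of the jaws, within the pads' length; the fingertips stand 25 mm ahead of it and the grasp point (between the pads) lies 6 mm ahead of it; y points along the fingers, x is the direction in which the jaws open and shut, and the axes are right-handed (so a half turn about y gives the same grasp; the last joint's range is limited). The gripper opens to 87 mm and grips with 3 to 60 N. Pads are 19 mm wide; open, the fingers measure 117 mm over their backs; the gripper's body (75 mm by 190 mm) begins 51 mm behind the grasp point.
Start: joints at [1.173, 0.333, 0.04, 1.465, -0.013, 1.343, -0.059], TCP at [191.321, -621.177, 247.546] pointing down, gripper open.
Joint ranges: [-2.58, 2.58], [-0.38, 2.09], [-1.3, 1.39], [0.25, 2.4], [-1.5, 4.64], [0.08, 2.09], [-2.65, 2.65]. Speed limits (rad/s): [2.22, 2.22, 2.79, 2.79, 3.14, 3.14, 3.14].

INTERFACE

Orientations are given as a unit quaternion [w, x, y, z].
In Python, from rig import bot, read_camera gives the robot as it stands. The module is installed in compiled form; this text tells all that it offers.
- The arm moves only by the tool apply_moves, never from a script. Its argument "motion" is a list of rows, each a list of 3 entries, a list of its own where there are three numbers: the shift along the tool's x, y, z in m, then the turn, a rotation vector about the tool's x, y, z in degrees, then the opening, from 0 (shut) to 1 (fully open). In form: [[[tx, ty, tz], [rx, ry, rz], grip], ...]. A call has 1 to 8 rows; each row is the pose to reach, as a shift and turn from the pose measured when the call began, along the tool's axes at that moment; what a row does not reach only later rows make up. A row lasts 1/8 s, in which the tool goes at most 62.5 mm and 10.7 degrees, less where a joint would pass 70% of its speed; a pose out of reach is approached as far as the arm can. A call with a gripper value outside its range is refused whole. The fingers move at their own pace and stop on an object; "force" is the grip in N (left out, the last holds). Time passes only in rows, so rows that repeat a pose let the fingers close. It gives the time, the measured TCP pose, the force and the opening at its end, in the units of the state.
- bot.sense(): the state, without advancing time (a new reading comes with each control period).
- read_camera(name): name is "side" or "top" or "wrist"; returns a dict with "frame" (480x640x3 uint8, red, green, blue), "mtx" (3x3 intrinsics, pixels), "dist" ([k1, k2, p1, p2, k3] as OpenCV has them; the pictures are not rectified), "camera_from_world" (4x4, takes a point from world to camera coordinates); the wrist camera has in their place "mount" (4x4, takes a point from camera to tool coordinates, whose origin is the TCP and whose axes are the tool frame's). Camera axes: x right, y down, z forward; pixel columns grow to the right and rows downward; lengths in mm; the calibration is good to about 2 mm. A picture is of the moment at which its call begins: read the wrist's pose just before it. There is no depth.
- bot.hand_in(): hands the job in, once; it reports no verdict.
The state is a dict: "t": time; "q": joint angles; "joint_velocities": joint speeds; "effort": joint torques, N m; "ee_pos": TCP position; "eef_rot": TCP orientation; "contact_force": force on the tool from outside, world axes, zero at the start; "moment": the same for the moment, N m; "opening": finger opening in mm.
Only numpy, scipy, OpenCV 4.12 (cv2) and the standard library are available. Lean on these libraries where they do the work, as an engineer would, in place of code of your own. Each camera call takes 0.05 s, during which the arm holds its last target. There are 200 camera calls.

TASK

Check the springs of the little tilt bed: with the fingertips, press its yellow corner pad down until the orange pointer stands over the yellow marker on the scale, keep it there for about a second, and let go so the bed springs back level; then do the same with the blue corner pad and the blue marker. Do not push the pointer on past a marker, and do not touch the pointer or the scale. Only press: leave the red blank lying on the bed, and do not shift or pick up the things standing around.

Things in the scene. Friction and masses are not known exactly. Their poses are not given: they have to be found in the camera images.
- fixture: Dark steel base plate of the tilt bed, 250 x 250 x 18 mm, fixed to the bench. Origin: on the bench surface under the middle of the bed's hinge line; x points to the scale side (away from the pads), y to the yellow pad's side, z up. The bed is an aluminium plate 145 (x) x 210 (y) x 10 mm, pivoting about a line along fixture x through the fixture's middle, 65 mm above the bench.
- tilt_bed (a joint): Tilt of the bed in rad about the fixture's x: 0 level (rest), positive with the yellow side down, negative with the blue side down, stops at 0.35 either way. A spring of 4 N m per rad brings it back: pressing a pad to its marker takes about 5 to 13 N.
- yellow_pad: Round yellow plastic push pad, 34 mm across, 7 mm thick, fixed on the top of the bed at its left (fixture +y) front corner. Origin: centre of the pad's top face (77 mm above the bench when the bed is level); z points out of the pad. It lies 52 mm in front of (fixture -x) and 85 mm to the left (fixture +y) of the fixture's centre. Pressed straight down with the fingertips it tilts the bed (joint positive) and sinks about 0.5 mm for each 1 mm that the pointer moves.
- blue_pad: Round blue plastic push pad, 34 mm across, 7 mm thick, fixed on the top of the bed at its right (fixture -y) front corner. Origin: centre of the pad's top face (77 mm above the bench when the bed is level); z points out of the pad. It lies 52 mm in front of (fixture -x) and 85 mm to the right (fixture -y) of the fixture's centre. Pressed straight down with the fingertips it tilts the bed (joint negative) and sinks about 0.5 mm for each 1 mm that the pointer moves.
- pointer: Pointer fixed to the bed: a dark upright needle 180 mm tall at the scale edge of the bed (88 mm from the fixture's centre along +x), with an orange 44 x 6 x 6 mm bar at its top lying across the scale. Origin on the hinge line at the fixture's centre.
- pointer_tip (a point): Middle of the pointer's orange bar, where it crosses over the scale, 180 mm above the hinge line (245 mm above the bench when level). It swings along the scale (fixture y) towards the side that is pressed: 0.180 x sin(tilt) m from the zero.
- scale: White scale bar 170 mm long (along fixture y), 30 mm deep, its top 222 mm above the bench, on two posts 109 mm from the fixture's centre along +x, with black ticks every 10 mm and a longer one at zero in the middle; it carries both markers. Origin as the fixture's.
- yellow_mark (a point): Centre of the top face of the yellow marker, a plastic saddle 16 mm wide (along the scale) that rides on the white scale bar, top face 227 mm above the bench. Axes as the fixture's.
- blue_mark (a point): Centre of the top face of the blue marker, a plastic saddle 16 mm wide (along the scale) that rides on the white scale bar, top face 227 mm above the bench. Axes as the fixture's.
- yellow_marker (a joint): Slide of the yellow marker along the scale: its distance from the scale's zero (the middle) in m, to the fixture +y. Set between 0.020 and 0.045; stiff, and not to be touched.
- blue_marker (a joint): Slide of the blue marker along the scale: its distance from the scale's zero (the middle) in m, to the fixture -y. Set between 0.020 and 0.045; stiff, and not to be touched.
- blank: Loose red acrylic blank 50 x 40 x 10 mm lying on the bed near its middle, to be left there. Origin: centre of its underside.
- glue_stick: White glue stick, 28 mm across, 92 mm tall, standing about 180 mm to the left (fixture +y) of the fixture's centre. Origin: centre of its foot.
- screwdriver: Screwdriver lying on the bench, a bystander. Origin: centre of its underside.
- pencil_pot: Green pot of pencils, 72 mm across, 138 mm tall with the pencils, a bystander. Origin: centre of its foot.
- spool: Orange filament spool lying flat, 140 mm across, 50 mm high, a bystander. Origin: centre of its underside.
- parts_tray: Blue tray 100 x 140 x 30 mm of small yellow and red bricks, a bystander. Origin: centre of its underside.
There are look-alikes about, which are no part of the job. Of the things shaped like the blank, the red one is meant.

How it is judged (in metres and radians):
On the way, in this order (a step that is already met when the one before it is completed fails the run):
1. fingers press the yellow pad and the pointer stands over the yellow marker (within 7 mm of its middle) for 0.5 s (y of pointer_tip in the frame of yellow_mark between -0.007 and 0.007 m and contact force between the fingers and yellow_pad above 0.5 N), for 0.5 s.
2. the bed is released and back level (value of joint tilt_bed between -0.03 and 0.03 rad), for 0.2 s.
3. fingers press the blue pad and the pointer stands over the blue marker (within 7 mm of its middle) for 0.5 s (y of pointer_tip in the frame of blue_mark between -0.007 and 0.007 m and contact force between the fingers and blue_pad above 0.5 N), for 0.5 s.
At the end, for the whole second after the job is handed in: The bed is released, level (within 0.03 rad) and at rest, and the red blank lies on it within 15 mm of where it was (all of step 2 and velocity of joint tilt_bed between -0.05 and 0.05 rad/s and distance of blank from where it was at the start of the episode below 0.015 m and linear speed of blank below 0.02 m/s); the robot touches nothing.
It fails at once if the pointer went more than 13 mm past the middle of a marker (y of pointer_tip in the frame of yellow_mark above 0.013 m or y of pointer_tip in the frame of blue_mark below -0.013 m).
It fails at once if the pointer or the scale was touched (contact force between any of the fingers, the arm and pointer above 0.5 N or contact force between any of the fingers, the arm and scale above 0.5 N).
It fails at once if the blank was lifted or shifted by more than 15 mm (distance of blank from where it was at the start of the episode above 0.015 m).
It fails at once if a bystander was lifted or shifted by more than 15 mm (distance of any of glue_stick, screwdriver, pencil_pot, spool, parts_tray from where it was at the start of the episode above 0.015 m).
It also fails if it takes over 51 s, if anything falls off the work surface, if the arm or the gripper's body presses on something with over 40 N, if the wrist force passes 120 N, or if a joint passes its speed limit or range.

## Working session

There is one attempt and no reset: what is moved stays moved. The work goes in short steps, Python scripts to look and compute and a tool call to move; the robot and the scene stay as the last step left them, time stands still between calls to the robot, and variables do not carry over. Pictures are saved under pics/ and viewed, about 8 in all and at most 12, crops included, and the job is handed in when it is done.

Besides the shell and the picture viewer there is one more tool, called after "Request:" as name([rows], argument=value, ...), one row to a line, values as JSON. apply_moves: Moves the arm, as the interface text tells. Its arguments: {"type":"object","properties":{"motion":{"type":"array","items":{"type":"array"}},"force":{"type":"number"}},"required":["motion"]}

```bash
mkdir -p pics; python3 - <<'E'
from rig import bot, read_camera
import cv2,pickle
s=bot.sense();print(s)
d={}
for n in("top","side"):
    c=read_camera(n);d[n]=c;cv2.imwrite(f"pics/{n}0.png",c["frame"][:,:,::-1])
    print(n,c["mtx"],c["dist"],c["camera_from_world"])
pickle.dump(d,open("c0.pkl","wb"))
E
```

```text
{'t': 0.0, 'q': array([ 1.17281657,  0.33390792,  0.0398652 ,  1.46632076, -0.01338284,
        1.34330401, -0.05853066]), 'joint_velocities': array([ 5.14109264e-04, -1.60038032e-04, -8.10486026e-05, -1.40787581e-04,
        1.00017101e-04, -1.06292438e-04, -6.69308051e-04]), 'effort': array([ 1.23926438e-04, -6.56351852e+01,  1.33507412e+00, -4.03795159e+01,
       -5.99697791e-02,  4.48917726e-02,  1.36137155e-04]), 'ee_pos': array([ 191.16860877, -620.77727761,  246.63684477]), 'eef_rot': array([ 0.56915503, -0.56852613,  0.42052542, -0.4195223 ]), 'contact_force': array([0.41567541, 0.12787369, 0.3509402 ]), 'moment': array([0.04548197, 0.02752509, 0.00968766]), 'opening': 87.22761062614454}
top [[604.7136897    0.         321.41452113]
 [  0.         604.7136897  241.41078768]
 [  0.           0.           1.        ]] [-0.00592745  0.          0.          0.          0.        ] [[ 1.79829278e-02 -9.99716513e-01 -1.56047532e-02  1.22966952e+00]
 [-9.96712845e-01 -1.66914433e-02 -7.92773615e-02  5.68752649e+02]
 [ 7.89944215e-02  1.69790971e-02 -9.96730451e-01  1.44641006e+03]
 [ 0.00000000e+00  0.00000000e+00  0.00000000e+00  1.00000000e+00]]
side [[610.0764978    0.         327.68642236]
 [  0.         610.0764978  247.26733345]
 [  0.           0.           1.        ]] [-9.59783567e-05  0.00000000e+00  0.00000000e+00  0.00000000e+00
  0.00000000e+00] [[ 9.50293876e-01 -3.11220568e-01  9.12728348e-03 -5.37360416e+02]
 [-1.58978731e-01 -5.10220452e-01 -8.45222369e-01  2.02083150e+02]
 [ 2.67707513e-01  8.01758597e-01 -5.34336822e-01  1.43543252e+03]
 [ 0.00000000e+00  0.00000000e+00  0.00000000e+00  1.00000000e+00]]
```

View pics/top0.png

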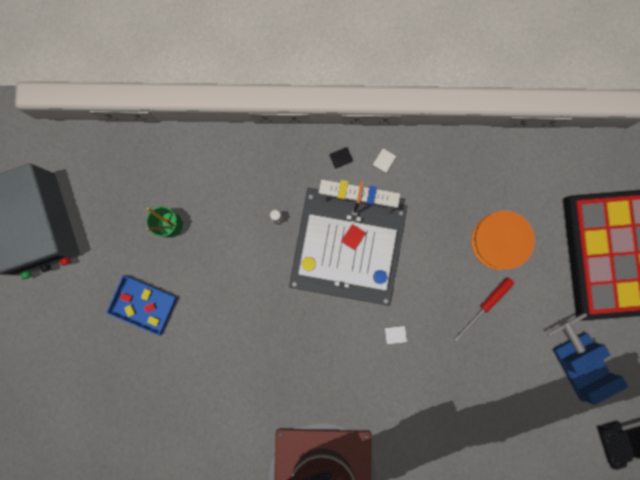

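View pics/side0.png

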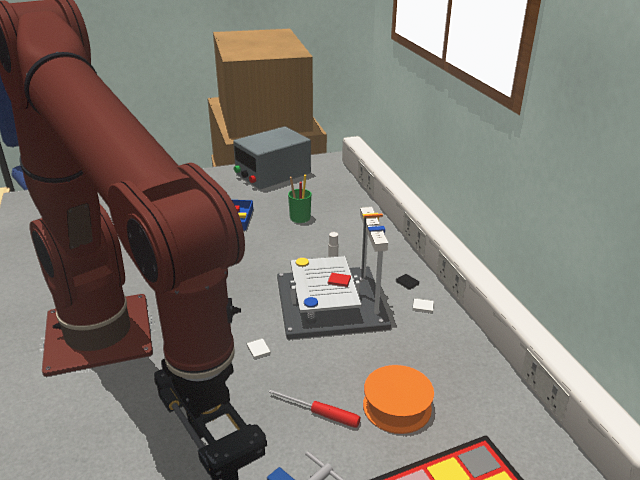

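Top view: yellow pad is at about (309,263), blue pad (380,277), yellow marker (343,189), orange bar (361,191), blue marker (372,195), red blank (353,237). I'll localise these in an enlarged crop, using colour centroids for the positions.

```bash
cat >h.py <<'E'
import numpy as np,cv2
def pix2w(c,uv,z):
    T=c["camera_from_world"];R,t=T[:3,:3],T[:3,3]
    n=cv2.undistortPoints(np.array([[uv]],float),c["mtx"],c["dist"])[0,0]
    d=R.T@np.array([*n,1]);o=-R.T@t
    return o+d*(z-o[2])/d[2]
def cen(img,box,lo,hi):
    x0,y0,x1,y1=box;h=cv2.cvtColor(img[y0:y1,x0:x1],cv2.COLOR_RGB2HSV)
    m=cv2.inRange(h,lo,hi);v,u=np.nonzero(m);return (u.mean()+x0,v.mean()+y0),len(u)
E
python3 - <<'E'
import pickle,cv2,numpy as np
from h import *
d=pickle.load(open("c0.pkl","rb"));c=d["top"];f=c["frame"]
Y=((22,110,90),(34,255,255));B=((105,120,60),(125,255,255));O=((5,120,90),(18,255,255))
P={}
for n,b,r,z in(("yp",(295,250,322,278),Y,77),("bp",(368,265,394,290),B,77),("ym",(330,175,355,205),Y,227),("bm",(360,180,384,210),B,227),("ptr",(352,175,370,207),O,248),):
    uv,k=cen(f,b,*r);P[n]=pix2w(c,uv,z);print(n,uv,k,P[n].round(1))
yp,bp=P["yp"],P["bp"]
ey=(yp-bp);print("pad dist",np.linalg.norm(ey));ey/=np.linalg.norm(ey);ex=np.array([ey[1],-ey[0],0])
o=(yp+bp)/2+52*ex;o[2]=0;print("origin",o,"yaw",np.degrees(np.arctan2(ex[1],ex[0])))
for n in P: print(n,(P[n]-o)@ex,(P[n]-o)@ey)
# check fixture x axis: corners of the plate
for uv in((308,190),(407,204),(390,304),(290,288)):
    w=pix2w(c,uv,18)-o;print(w@ex,w@ey)
a=cv2.resize(f[165:310,280:415],None,fx=4,fy=4,interpolation=cv2.INTER_CUBIC)
cv2.imwrite("pics/crop0.png",a[:,:,::-1])
E
```

```text
yp (np.float64(308.15384615384613), np.float64(263.4230769230769)) 130 [512.3  40.2  77. ]
bp (np.float64(379.7647058823529), np.float64(276.5042016806723)) 119 [ 484.8 -126.9   77. ]
ym (np.float64(342.3157894736842), np.float64(189.27067669172934)) 133 [663.2 -34.4 227. ]
bm (np.float64(371.3211009174312), np.float64(194.73394495412845)) 109 [652.5 -95.4 227. ]
ptr (np.float64(359.48214285714283), np.float64(192.375)) 56 [653.7 -69.6 248. ]
pad dist 169.39217841643796
origin [549.84712152 -51.83200036   0.        ] yaw -9.354698432799673
yp -51.99999999999998 84.69608920821899
bp -51.999999999999986 -84.69608920821896
ym 108.99349342136202 35.66034134795804
bm 108.41141286184444 -26.32804736660514
ptr 105.39997029922347 -0.621966259839855
127.27759409077932 120.50852016774151
136.32881311481344 -123.9752913143717
-110.72622363160706 -124.86479141794189
-116.40994944792466 119.80096099414983
```

View pics/crop0.png

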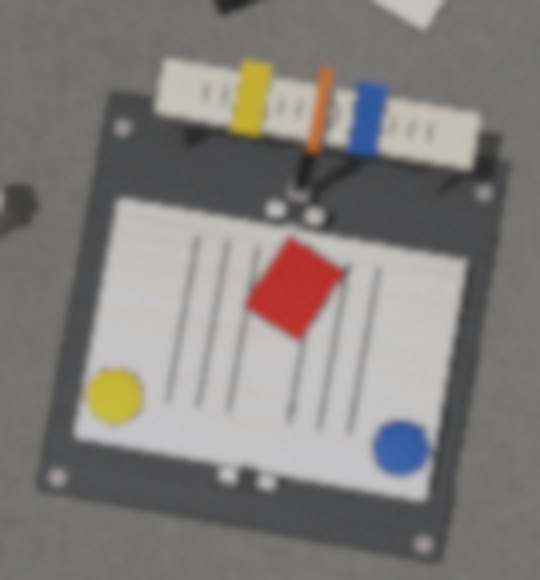

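The crop shows the fixture at a yaw of about -9°, with clear markers. The fitted geometry agrees with the given sizes: pad spacing is 169.4 mm (given 170) and the marks lie at x = 109. The yellow marker is at +35.7 mm and the blue at −26.3 mm. Next is the approach.

```bash
cat >>h.py <<'E'
from scipy.spatial.transform import Rotation as Ro
yaw=np.radians(-9.35);EX=np.array([np.cos(yaw),np.sin(yaw),0]);EY=np.array([-EX[1],EX[0],0])
def plan(s,*targets):
    q=s["eef_rot"];R=Ro.from_quat([*q[1:],q[0]]);M=R.as_matrix()
    y=np.array([0,0,-1.]);x=EX if M[:,0]@EX>0 else -EX
    G=np.c_[x,y,np.cross(x,y)]
    print("pos",s["ee_pos"].round(1),"F",s["contact_force"].round(1),"t",s["t"],"op",s["opening"]);print(M.round(3))
    print("turn",np.degrees(Ro.from_matrix(M.T@G).as_rotvec()).round(2))
    for t in targets: print("shift mm",(M.T@(np.array(t)-s["ee_pos"])).round(1))
E
python3 - <<'E'
from rig import bot
from h import *
plan(bot.sense(),(420,-330,240),(512.3,40.2,160))
E
```

```text
pos [ 191.2 -620.8  246.7] F [-0.7  0.4 -0.4] t 0.1 op 87.37571217599296
[[ 0.294 -0.001  0.956]
 [-0.956  0.001  0.294]
 [-0.002 -1.    -0.   ]]
turn [-4.000e-02 -6.353e+01 -8.000e-02]
shift mm [-210.6    7.   304.3]
shift mm [-537.1   87.5  501.5]
```

Request:
apply_moves([
  [[-0.035,0,0.05],[0,-8,0],0],
  [[-0.07,0,0.1],[0,-16,0],0],
  [[-0.105,0,0.15],[0,-24,0],0],
  [[-0.14,0,0.2],[0,-32,0],0],
  [[-0.175,0,0.25],[0,-40,0],0],
  [[-0.21,0,0.304],[0,-48,0],0],
  [[-0.25,0,0.33],[0,-56,0],0],
  [[-0.29,0.01,0.355],[0,-63.5,0],0],
], force=20)

```text
t: 1.1
ee_pos: [445.9, -237.3, 237.3]
eef_rot: [0.705, -0.705, 0.056, -0.056]
contact_force: [1.2, 0.4, -0.7]
opening: 14.7
```

```bash
python3 - <<'E'
from rig import bot
from h import *
plan(bot.sense(),(512.3,40.2,160),(512.3,40.2,112))
E
```

```text
pos [ 445.9 -237.3  237.3] F [ 1.2  0.4 -0.7] t 1.1 op 14.741586285670543
[[ 0.987  0.     0.158]
 [-0.158  0.001  0.987]
 [ 0.    -1.     0.001]]
turn [-0.06  0.28  0.  ]
shift mm [ 21.8  77.6 284.4]
shift mm [ 21.8 125.6 284.4]
```

Request:
apply_moves([
  [[0.004,0,0.05],[0,0,0],0],
  [[0.008,0,0.1],[0,0,0],0],
  [[0.012,0.01,0.15],[0,0,0],0],
  [[0.016,0.03,0.2],[0,0,0],0],
  [[0.02,0.05,0.25],[0,0,0],0],
  [[0.022,0.078,0.284],[0,0.3,0],0],
  [[0.022,0.078,0.284],[0,0.3,0],0],
  [[0.022,0.078,0.284],[0,0.3,0],0],
])

```text
t: 2.1
ee_pos: [512.4, 39.0, 159.7]
eef_rot: [0.705, -0.704, 0.058, -0.058]
contact_force: [0.7, -0.7, 0.5]
opening: 0.2
```

```bash
cat >snap.py <<'E'
import sys
from rig import bot,read_camera
from h import *
s=bot.sense();plan(s,*[tuple(map(float,a.split(","))) for a in sys.argv[2:]])
a=[]
c=read_camera("top");f=c["frame"];cv2.imwrite("pics/t_full.png",f[:,:,::-1]);a.append(cv2.resize(f[170:310,280:420],(400,400),interpolation=cv2.INTER_CUBIC))
c=read_camera("side");f=c["frame"];a.append(cv2.resize(f[195:345,270:420],(400,400),interpolation=cv2.INTER_CUBIC))
cv2.imwrite(f"pics/{sys.argv[1]}.png",np.hstack(a)[:,:,::-1])
E
python3 snap.py s1 512.3,40.2,103
```

```text
pos [512.4  39.  159.7] F [ 0.7 -0.7  0.5] t 2.1 op 0.19004535645288465
[[ 0.987 -0.     0.163]
 [-0.163  0.001  0.987]
 [-0.    -1.     0.001]]
turn [-0.04 -0.04 -0.02]
shift mm [-0.3 56.7  1.1]
```

View pics/s1.png

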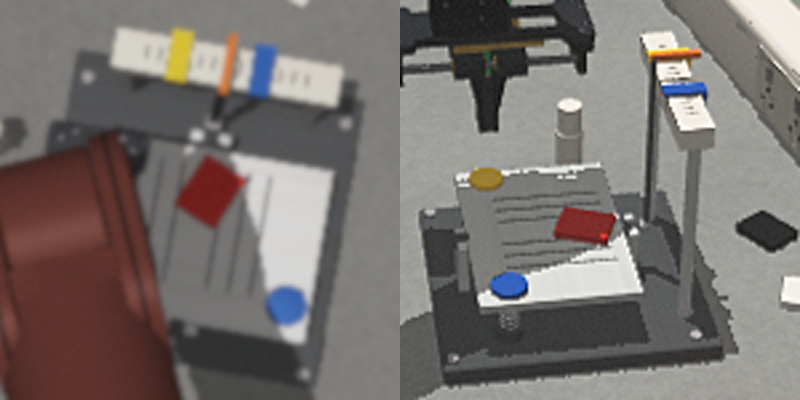

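The side view shows the fingertip tip right above the yellow pad, and the top view still sees the scale. I'll press part of the way first (expected final TCP z is about 87).

Request:
apply_moves([
  [[0,0.025,0.001],[0,0,0],0],
  [[0,0.045,0.001],[0,0,0],0],
  [[0,0.055,0.001],[0,0,0],0],
  [[0,0.059,0.001],[0,0,0],0],
  [[0,0.063,0.001],[0,0,0],0],
  [[0,0.066,0.001],[0,0,0],0],
  [[0,0.067,0.001],[0,0,0],0],
  [[0,0.067,0.001],[0,0,0],0],
])

```text
t: 3.2
ee_pos: [513.4, 39.5, 93.9]
eef_rot: [0.705, -0.705, 0.058, -0.059]
contact_force: [-2.2, 0.4, 6.0]
opening: 0.7
```

```bash
cat >m.py <<'E'
import sys
from rig import bot,read_camera
from h import *
s=bot.sense();print(s["ee_pos"].round(1),s["contact_force"].round(1),s["t"])
c=read_camera("top");f=c["frame"]
cv2.imwrite(f"pics/{sys.argv[1]}.png",cv2.resize(f[160:310,270:420],(600,600),interpolation=cv2.INTER_CUBIC)[:,:,::-1])
h=cv2.cvtColor(f[165:225,315:410],cv2.COLOR_RGB2HSV);h0=np.array([315,165])
o=np.array([549.85,-51.83,0])
for n,lo,hi,z in(("ym",(22,110,60),(34,255,255),227),("bm",(105,120,50),(125,255,255),227),("ptr",(5,120,60),(18,255,255),246)):
    v,u=np.nonzero(cv2.inRange(h,lo,hi))
    if len(u): 
        w=pix2w(c,np.array([u.mean(),v.mean()])+h0,z)-o;print(n,len(u),"x %.1f y %.1f"%(w@EX,w@EY))
E
python3 m.py s2
```

```text
[513.4  39.5  93.9] [-2.2  0.4  6. ] 3.2
ym 135 x 109.1 y 35.5
bm 108 x 108.5 y -26.4
ptr 61 x 104.4 y 20.0
```

View pics/s2.png

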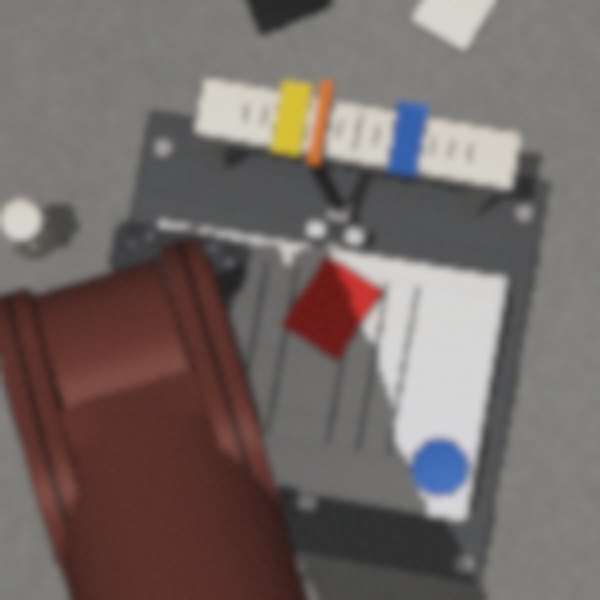

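Pointer is at 20.0 and the marker at 35.5, so about 6.5 mm more pad travel is needed.

Request:
apply_moves([
  [[0,0.002,0],[0,0,0],0],
  [[0,0.004,0],[0,0,0],0],
  [[0,0.006,0],[0,0,0],0],
  [[0,0.0072,0],[0,0,0],0],
  [[0,0.0072,0],[0,0,0],0],
  [[0,0.0072,0],[0,0,0],0],
])

```text
t: 4.0
ee_pos: [513.5, 39.5, 87.7]
eef_rot: [-0.705, 0.705, -0.058, 0.059]
contact_force: [-6.1, -0.9, 10.7]
opening: 1.0
```

```bash
python3 m.py s3
```

```text
[513.5  39.5  87.7] [-6.1 -0.9 10.7] 4.0
ym 46 x 110.3 y 37.5
bm 108 x 108.6 y -26.3
ptr 76 x 102.0 y 36.1
```

View pics/s3.png

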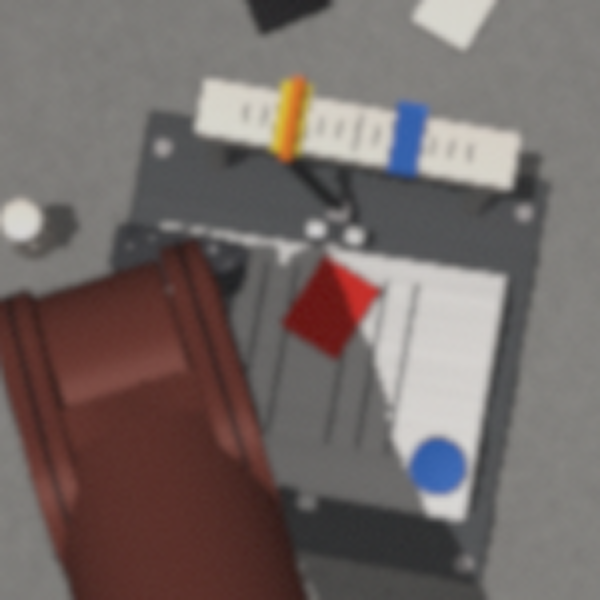

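The orange bar stands over the yellow marker (bar at crop px ~(293,118), marker ~(292,118)). I'll hold for about a second, then release slowly.

Request:
apply_moves([
  [[0,0.001,0],[0,0,0],0],
  [[0,0.001,0],[0,0,0],0],
  [[0,0.001,0],[0,0,0],0],
  [[0,0.001,0],[0,0,0],0],
  [[0,0.001,0],[0,0,0],0],
  [[0,0.001,0],[0,0,0],0],
  [[0,0.001,0],[0,0,0],0],
  [[0,0.001,0],[0,0,0],0],
])

```text
t: 5.05
ee_pos: [513.5, 39.5, 87.6]
eef_rot: [-0.704, 0.705, -0.058, 0.059]
contact_force: [-5.7, -0.6, 10.2]
opening: 0.2
```

```bash
python3 m.py s4
```

```text
[513.5  39.5  87.6] [-5.7 -0.6 10.2] 5.05
ym 49 x 110.1 y 37.1
bm 108 x 108.6 y -26.3
ptr 72 x 103.6 y 35.3
```

Request:
apply_moves([
  [[0,-0.003,0],[0,0,0],0],
  [[0,-0.006,0],[0,0,0],0],
  [[0,-0.009,0],[0,0,0],0],
  [[0,-0.012,0],[0,0,0],0],
  [[0,-0.015,0],[0,0,0],0],
  [[0,-0.018,0],[0,0,0],0],
  [[0,-0.03,0],[0,0,0],0],
  [[0,-0.06,0],[0,0,0],0],
])

```text
t: 6.1
ee_pos: [512.5, 39.6, 147.7]
eef_rot: [-0.705, 0.705, -0.058, 0.058]
contact_force: [1.2, 0.5, 0.5]
opening: 0.2
```

```bash
python3 m.py s5; python3 - <<'E'
from rig import bot
from h import *
plan(bot.sense(),(484.8,-126.9,155),(484.8,-126.9,103))
E
```

```text
[512.5  39.6 147.7] [1.2 0.5 0.5] 6.1
ym 133 x 109.0 y 35.6
bm 108 x 108.6 y -26.3
ptr 60 x 101.4 y 2.9
pos [514.9  40.2 152.3] F [2.4 0.3 4.1] t 6.15 op 0.7481050533073307
[[ 0.986  0.006  0.164]
 [-0.164 -0.001  0.986]
 [ 0.006 -1.     0.   ]]
turn [-0.03 -0.1   0.35]
shift mm [  -2.2   -2.8 -169.8]
shift mm [  -2.6   49.2 -169.8]
```

Held within about 1 mm, and the bed is springing back. Now to the blue pad.

Request:
apply_moves([
  [[0,-0.003,-0.03],[0,0,0.3],0],
  [[-0.001,-0.003,-0.065],[0,0,0.3],0],
  [[-0.002,-0.003,-0.1],[0,0,0.3],0],
  [[-0.002,-0.003,-0.135],[0,0,0.3],0],
  [[-0.002,-0.003,-0.17],[0,0,0.3],0],
  [[-0.002,-0.003,-0.17],[0,0,0.3],0],
  [[-0.002,-0.003,-0.17],[0,0,0.3],0],
  [[-0.002,-0.003,-0.17],[0,0,0.3],0],
])

```text
t: 7.15
ee_pos: [485.3, -126.0, 155.5]
eef_rot: [0.705, -0.705, 0.057, -0.058]
contact_force: [-0.3, 0.7, 0.5]
opening: 0.4
```

```bash
python3 m.py s6; python3 snap.py s7 484.8,-126.9,103
```

```text
[ 485.3 -126.   155.5] [-0.3  0.7  0.5] 7.15
ym 133 x 109.0 y 35.6
bm 108 x 108.6 y -26.3
ptr 57 x 105.0 y -0.6
pos [ 485.3 -126.1  155.4] F [-0.8  0.2 -1.2] t 7.2 op 0.5869885451823267
[[ 0.987  0.001  0.162]
 [-0.162  0.     0.987]
 [ 0.001 -1.     0.001]]
turn [-0.04  0.    0.07]
shift mm [-0.4 52.4 -0.9]
```

View pics/s7.png

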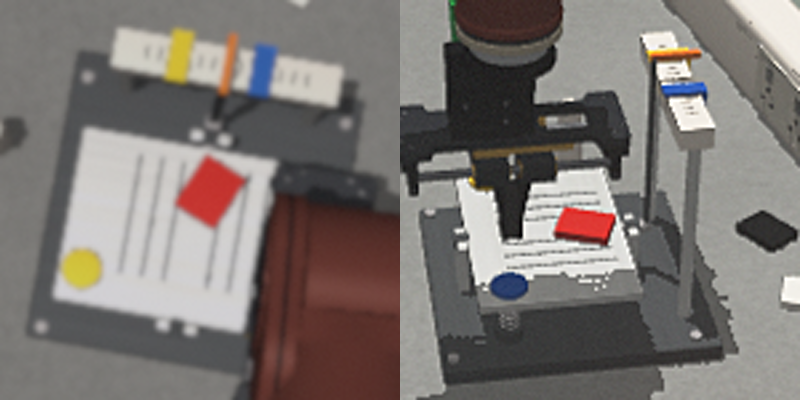

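Bed is level (pointer −0.6), the blank hasn't moved, and the fingertip is above the blue pad. Pressing to about half way.

Request:
apply_moves([
  [[0,0.025,-0.001],[0,0,0],0],
  [[0,0.043,-0.001],[0,0,0],0],
  [[0,0.051,-0.001],[0,0,0],0],
  [[0,0.054,-0.001],[0,0,0],0],
  [[0,0.057,-0.001],[0,0,0],0],
  [[0,0.059,-0.001],[0,0,0],0],
  [[0,0.059,-0.001],[0,0,0],0],
  [[0,0.059,-0.001],[0,0,0],0],
])

```text
t: 8.3
ee_pos: [485.3, -127.6, 96.6]
eef_rot: [0.705, -0.705, 0.057, -0.058]
contact_force: [-2.1, -0.9, 3.4]
opening: 0.4
```

```bash
python3 m.py s8
```

```text
[ 485.3 -127.6   96.6] [-2.1 -0.9  3.4] 8.3
ym 133 x 109.0 y 35.6
bm 107 x 108.4 y -26.5
ptr 63 x 105.1 y -13.8
```

Request:
apply_moves([
  [[0,0.002,0],[0,0,0],0],
  [[0,0.004,0],[0,0,0],0],
  [[0,0.006,0],[0,0,0],0],
  [[0,0.006,0],[0,0,0],0],
  [[0,0.006,0],[0,0,0],0],
])

```text
t: 8.98
ee_pos: [485.3, -127.8, 90.9]
eef_rot: [-0.705, 0.705, -0.057, 0.058]
contact_force: [-3.4, -1.1, 8.5]
opening: 0.4
```

```bash
python3 m.py s9
```

```text
[ 485.3 -127.8   90.9] [-3.4 -1.1  8.5] 8.975
ym 133 x 109.0 y 35.6
bm 2 x 125.1 y -20.6
ptr 61 x 104.1 y -27.1
```

View pics/s9.png

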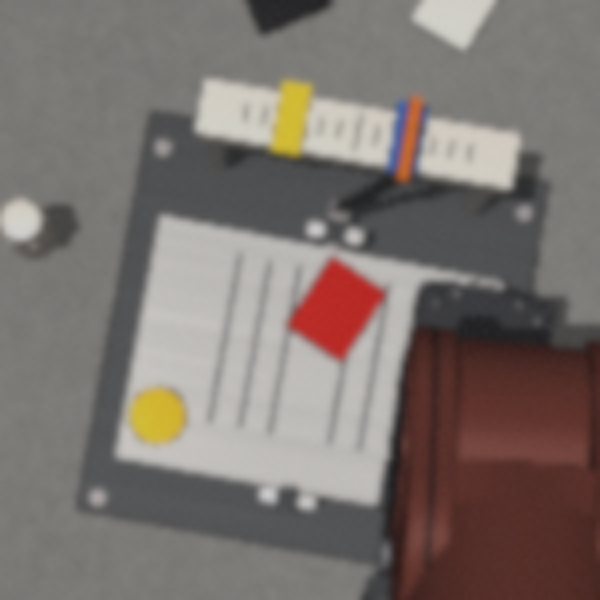

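The bar is over the blue marker (crop px ~(409,138), marker ~(408,138)). Hold, then release.

Request:
apply_moves([
  [[0,0.0006,0],[0,0,0],0],
  [[0,0.0006,0],[0,0,0],0],
  [[0,0.0006,0],[0,0,0],0],
  [[0,0.0006,0],[0,0,0],0],
  [[0,0.0006,0],[0,0,0],0],
  [[0,0.0006,0],[0,0,0],0],
  [[0,0.0006,0],[0,0,0],0],
  [[0,0.0006,0],[0,0,0],0],
])

```text
t: 10.02
ee_pos: [485.3, -127.9, 90.6]
eef_rot: [-0.705, 0.705, -0.057, 0.058]
contact_force: [-3.4, -0.2, 7.4]
opening: 0.1
```

```bash
python3 m.py s10
```

```text
[ 485.3 -127.9   90.6] [-3.4 -0.2  7.4] 10.025
ym 133 x 109.0 y 35.6
bm 13 x 108.7 y -21.0
ptr 60 x 104.6 y -27.6
```

Request:
apply_moves([
  [[0,-0.003,0],[0,0,0],0],
  [[0,-0.006,0],[0,0,0],0],
  [[0,-0.009,0],[0,0,0],0],
  [[0,-0.012,0],[0,0,0],0],
  [[0,-0.015,0],[0,0,0],0],
  [[0,-0.03,0],[0,0,0],0],
  [[0,-0.06,0],[0,0,0],0],
  [[0,-0.1,0],[0,0,0],0],
])

```text
t: 11.08
ee_pos: [484.7, -127.6, 191.8]
eef_rot: [-0.705, 0.705, -0.058, 0.058]
contact_force: [0.8, -0.8, 0.2]
opening: 0.6
```

Request:
apply_moves([
  [[0,0,0],[0,0,0],0],
  [[0,0,0],[0,0,0],0],
  [[0,0,0],[0,0,0],0],
  [[0,0,0],[0,0,0],0],
  [[0,0,0],[0,0,0],0],
  [[0,0,0],[0,0,0],0],
  [[0,0,0],[0,0,0],0],
  [[0,0,0],[0,0,0],0],
])

```text
t: 12.08
ee_pos: [484.7, -127.7, 191.8]
eef_rot: [-0.705, 0.705, -0.058, 0.058]
contact_force: [1.5, 0.2, 0.9]
opening: 0.6
```

```bash
python3 m.py s11;python3 snap.py s12
```

```text
[ 484.7 -127.7  191.8] [1.5 0.2 0.9] 12.075
ym 133 x 109.0 y 35.6
bm 108 x 108.6 y -26.3
ptr 57 x 105.1 y -0.7
pos [ 484.7 -127.7  191.8] F [-0.8 -0.5 -0. ] t 12.125 op 0.8446070721787359
[[ 0.987  0.001  0.163]
 [-0.163 -0.     0.987]
 [ 0.001 -1.    -0.   ]]
turn [ 0.   -0.03  0.04]
```

View pics/s12.png

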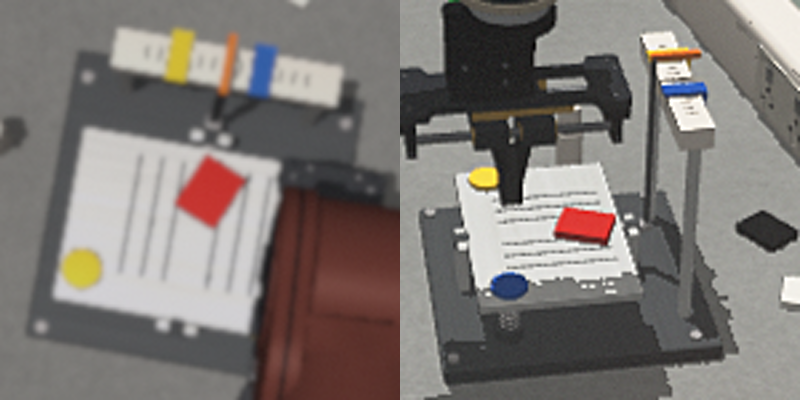

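Bed is level and at rest, the blank is at the same pixels (~(211,190)) as before, and the tool is clear.

```bash
python3 -c "
from rig import bot
print(bot.hand_in())"
```

```text
the job is handed in; nothing more can be done
None
```

I pressed the yellow pad and then the blue pad with closed fingertips. Each was held on its marker for about a second and let go, and I handed the job in at about 12 s; no verdict was reported.

| Pad | Marker (mm from zero) | Pointer at end of hold (mm) | Vertical force (N) |
|---|---|---|---|
| Yellow | +35.6 | +35.3 | about 10 |
| Blue | −26.3 | −27.6 | about 7.5 |

- **Bed level:** after each release the pointer was back at its rest reading, −0.6 mm and then −0.7 mm.
- **Blank and tool:** in the last picture the blank had not visibly moved and the tool was clear of everything. The other things around the bed were not compared with the start picture.
- **Weak readings:** while the orange bar covered a marker, the marker's own colour reading was unreliable (yellow 37.1, blue −21.0). I used the uncovered readings for the table and checked by eye. None of the other checks disagreed.

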